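# Click the tamper home in its holder

### The job

Take the silicone lid off the tamper holder and lay it flat in the saucer, knob up, then stand the wooden tamper upright in the holder's bore and push it gently down past the sprung side ball until it clicks and is fully home, and let go. Do not lean on the holder once the tamper has bottomed, and leave everything else on the counter where it is.

Things in the scene. Friction and masses are not known exactly. Their poses are not given: they have to be found in the camera images.
- holder: Tamper holder fixed to the counter: aluminium block 84 x 84 mm, 100 mm high, with a vertical round bore in the middle of its top. Origin: centre of its underside, on the bore's axis; z up. A steel spring housing 26 mm wide and 64 mm high sticks out 14 mm from its +x side. More than 25 N of contact between tamper and holder, side loads included, is too much; a push of 13 N is enough.
- mouth (a point): Centre of the bore's mouth, in the block's top face (100 mm up). Bore 38 mm in diameter, no chamfer. In it lies a flat seat with a firm rubber pad (12 N/mm), screw-set anywhere from 6 to 42 mm above the counter: different each time and NOT measured. Pushing the tamper past the ball takes about 6 to 12 N; then resistance drops (the click) and 5 mm on the foot meets the seat.
- ball (a joint): Sprung polished steel ball, 16 mm, that sticks 5.5 mm into the bore from the holder's +x side, always 44 mm above the seat. Value in m: 0 = fully out (bore empty, or ball sprung into the tamper's groove), about 0.002 to 0.004 while the tamper's full-width band rides over it. Spring about 6 N at 0, 10 N at 0.0027.
- lid: Silicone lid, a stiff flat disc 66 mm in diameter and 7 mm thick with an upright round knob 20 mm in diameter on top (total height 35 mm), 60 g. Starts lying on top of the holder over the bore. Origin: centre of its underside; z up through the knob.
- saucer: White ceramic saucer, loose, 150 mm across and 18 mm high; origin: centre of its underside. Its inner floor lies 5 mm above its underside.
- tamper: Short turned wooden tamper, 166 mm tall, 140 to 240 g, round about its z axis, standing upright on the counter on its foot. Origin: centre of the foot's underside; z up to the top. Foot 26 mm across at the bottom, 36 mm from height 9 to 35.5 mm; groove 26 mm across from 41 to 47 mm; 36 mm again from 52.5 to 58 mm. Home: foot on the seat, ball in the groove.
- jar: Bystander: steel blender jar, 120 mm across, 190 mm high, with a black handle. Origin: centre of underside.
- pitcher: Bystander: pink plastic pitcher with flip-top lid, 128 mm across, about 208 mm high, with a handle. Origin: centre of underside.
- whisk: Bystander: aluminium whisk lying down, about 250 mm long, 58 mm high; handle to its -x. Origin: on the counter under it, 100 mm from the handle's end.
- spoon: Bystander: steel spoon lying down.
- cup: Bystander: steel cup 70 mm across, 75 mm high.
- bowl: Bystander: small white bowl 110 mm across, 45 mm high.
- sugar: Bystander: squat glass jar with steel cap, 68 mm across, 85 mm high.
- grip (a point): Point on the tamper's axis 125 mm above its foot, upper part of the straight handle (26 mm in diameter, from 64 to 145 mm above the foot). Above it an end knob 32 mm in diameter reaches to 166 mm.

How it is judged:
On the way, in this order (a step that is already met when the one before it is completed fails the run):
1. the lid lies flat in the saucer, knob up, released (horizontal distance between lid and saucer below 0.03 m and z of lid in the frame of saucer below 0.016 m and angle between lid's own z axis and vertical below 0.15 rad and contact force between the fingers and lid below 0.05 N), for 0.2 s.
2. the tamper is pushed past the ball to its seat: ball sprung into the groove (horizontal distance between tamper and holder below 0.004 m and angle between tamper's own z axis and vertical below 0.1 rad and z of tamper in the frame of holder below 0.0435 m and value of joint ball below 0.0012 m), for 0.2 s.
At the end, for the whole second after the job is handed in: The tamper stands still in the bore, upright (0.1 rad), within 4 mm of its axis, foot under 43.5 mm above the counter, ball sprung into the groove (under 1.2 mm). The lid lies still in the saucer, knob up (0.15 rad), within 30 mm of its centre, underside under 16 mm above the saucer's (all of step 2 and linear speed of each of tamper, lid below 0.02 m/s and horizontal distance between lid and saucer below 0.03 m and z of lid in the frame of saucer below 0.016 m and angle between lid's own z axis and vertical below 0.15 rad); the robot touches nothing.
It fails at once if the tamper is pressed on the holder with more than 25 N (contact force between tamper and holder above 25 N).
It fails at once if the saucer is shoved more than 40 mm or lifted (distance of saucer from where it was at the start of the episode above 0.04 m).
It fails at once if a bystander is moved more than 30 mm (distance of any of jar, pitcher, whisk, spoon, cup, bowl, sugar from where it was at the start of the episode above 0.03 m).
It also fails if it takes over 67 s, if anything falls off the work surface, if the arm or the gripper's body presses on something with over 40 N, if the wrist force passes 120 N, or if a joint passes its speed limit or range.

### The arm

A 6-joint arm with a two-finger parallel gripper is mounted at the origin on the work surface. World frame = base frame: x ahead of the robot, y to its left, z up, the work surface at z = 0. Lengths are in m, angles in rad, forces in N, time in s.
With the tool pointing down it reaches from about 0.325 to 0.775 m from the base axis. Payload 5.5 kg.
Tool frame: the origin (TCP) lies on the front face of the gripper's body, between the roots of the fingers; the fingertips stand 80 mm ahead of it and the grasp point (between the pads) lies 61 mm ahead of it; z points along the fingers, y is the line along which they close (so a half turn about z gives the same grasp; the last joint's range is limited). The gripper opens to 88 mm and grips with 3 to 60 N. Pads are 20 mm wide; open, the fingers measure 115 mm over their backs; the gripper's body (75 mm by 178 mm) begins 61 mm behind the grasp point.
Start: joints at [-1.333, 0.091, 1.231, -0, 1.82, -0.057], TCP at [0.174, -0.574, 0.303] pointing down, gripper open.
Joint ranges: [-2.87, 2.87], [-0.86, 2.18], [0.17, 2.46], [-1.51, 4.65], [0.06, 2.69], [-2.65, 2.65]. Speed limits (rad/s): [2.57, 2.57, 3.01, 3.14, 3.14, 3.14].

### API

Orientations are given as a unit quaternion [w, x, y, z].
In Python, from station import env gives the robot as it stands.
- The arm moves only by the shell command python3 drive.py 'ROWS' [FORCE]. ROWS is 1 to 10 rows, parted by semicolons, with the numbers parted by spaces; each row has 5 numbers: dx, dy, dz in units of 5 mm, then a turn about the tool's z in units of 0.1 rad, then the opening from 0.0 (shut) to 1.0 (fully open); each row is the pose to reach, as a shift and turn from the pose commanded when the command began, along the tool's axes at that moment; what a row does not reach only later rows make up. A row lasts 1/12 s, in which the tool goes at most 0.0417 m and 0.125 rad, less where a joint would pass 70% of its speed; a pose out of reach is approached as far as the arm can. The fingers move at their own pace and stop on an object; FORCE is the grip in N (left out, the last holds). Time passes only in rows, so rows that do not move let the fingers close. It prints the time, the measured TCP pose, the force, the opening and the grip force at its end. Input that does not fit is refused with a message, and nothing moves.
- env.read_state(): the state, without advancing time (a new reading comes with each control period).
- env.camera(name): name is "scene" or "top" or "wrist"; returns (picture, depth): 400x640x3 uint8, blue, green, red; 400x640 float32, m along the optical axis (not along the pixel's ray), 0 where there is no reading.
- env.camera_info(name): a dict with "vertical_fov" (degrees; the focal length in pixels is half the picture's height over the tangent of half this angle, whatever the lens; pixels are square), "cx", "cy" (the principal point, pixels), "k1" (the pictures are not rectified: a ray, as slopes to the right and down, at radius r is drawn at 1 + k1 r^2 times it, then the intrinsics apply), "R" (3x3) and "t" (3): a world point X has camera coordinates R X + t; the wrist camera has in their place "tool_from_camera" (4x4, takes a point from camera to tool coordinates, whose origin is the TCP and whose axes are the flange's). Camera axes: x right, y down, z forward; pixel columns grow to the right and rows downward; lengths in m; the calibration is good to about 2 mm. A picture is of the moment at which its call begins: read the wrist's pose just before it. camera_info takes no time and is no camera call.
- env.job_done(): hands the job in; it is judged then, once.
The state is a dict: "time": time; "joint_pos": joint angles; "joint_velocities": joint speeds; "effort": joint torques, N m; "tcp_pos": TCP position; "eef_rot": TCP orientation; "ft_force": force on the tool from outside, world axes, zero at the start; "moment": the same for the moment, N m; "gripper_width": opening from 0.0 (shut) to 1.0 (fully open); "grasp_force": force on a finger pad.
Only numpy, scipy, OpenCV 4.12 (cv2) and the standard library are available. Lean on these libraries where they do the work, as an engineer would, in place of code of your own. Each camera call takes 0.05 s, during which the arm holds its last target. There are 200 camera calls.

## Working session

There is one attempt and no reset: what is moved stays moved. The work goes in short steps, Python scripts to look and compute and a shell command to move; the robot and the scene stay as the last step left them, time stands still between calls to the robot, and variables do not carry over. Pictures are saved under pics/ and viewed, at most 10 in all, crops included, and the job is handed in when it is done.

```bash
ls; mkdir -p pics
python3 - <<'E'
from station import env
import cv2,numpy as np
for n in ["scene","top"]:
    p,d=env.camera(n); cv2.imwrite(f"pics/{n}0.png",p); np.savez(f"{n}0.npz",p=p,d=d)
    print(n,env.camera_info(n))
print(env.camera_info("wrist")); print(env.read_state())
E
```

```text
drive.py
pics
station.py
scene {'vertical_fov': 56.65390765955562, 'cx': 315.75535412059276, 'cy': 194.9652699852778, 'k1': -0.039316330915158314, 'R': array([[ 0.8441672 ,  0.53581697, -0.01679017],
       [ 0.37836166, -0.61770309, -0.68940943],
       [-0.37976861,  0.57562407, -0.72417728]]), 't': array([-0.4576447 , -0.13190321,  1.32190847])}
top {'vertical_fov': 52.69895040763404, 'cx': 318.46992493957583, 'cy': 195.19441885473532, 'k1': -0.09191531930276402, 'R': array([[ 0.00267601, -0.99991958, -0.01239629],
       [-0.99892785, -0.00210003, -0.04624648],
       [ 0.04621672,  0.01250675, -0.99885314]]), 't': array([0.01411595, 0.52463889, 1.25840134])}
{'vertical_fov': 65.17585301312921, 'cx': 321.28965274367533, 'cy': 201.26713023228928, 'k1': -0.059925891151111084, 'tool_from_camera': array([[ 1.28053680e-03, -9.66294686e-01, -2.57435314e-01,
         7.04184887e-02],
       [ 9.99999114e-01,  1.33115028e-03, -2.23270571e-05,
        -7.29958066e-04],
       [ 3.64259605e-04, -2.57435057e-01,  9.66295534e-01,
        -8.20588845e-02],
       [ 0.00000000e+00,  0.00000000e+00,  0.00000000e+00,
         1.00000000e+00]])}
{'time': 0.1, 'joint_pos': array([-1.33269597e+00,  9.17841335e-02,  1.23168492e+00, -1.13020988e-05,
        1.81981848e+00, -5.67274256e-02]), 'joint_velocities': array([-0.00165538, -0.00253097, -0.00370146,  0.00038957, -0.00040641,
        0.00094358]), 'effort': array([ 2.31170619e-03, -4.47857237e+01, -4.07570601e+01,  7.00319745e-02,
        2.84671469e-02, -9.78837534e-05]), 'tcp_pos': array([ 0.17429778, -0.57400629,  0.30166499]), 'eef_rot': array([-8.43458259e-04,  9.89154083e-01,  1.46879142e-01, -8.22011452e-05]), 'ft_force': array([-0.20478013, -0.29737844,  0.23539836]), 'moment': array([ 0.0051893 , -0.00180189, -0.00286507]), 'grasp_force': 0.0, 'gripper_width': 1.0015487819684679}
```
View pics/scene0.png

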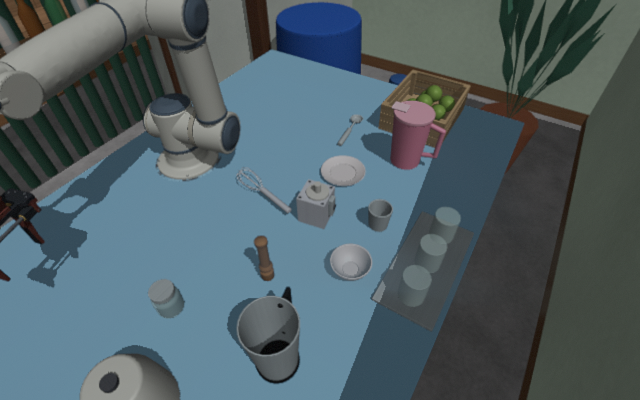

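View pics/top0.png

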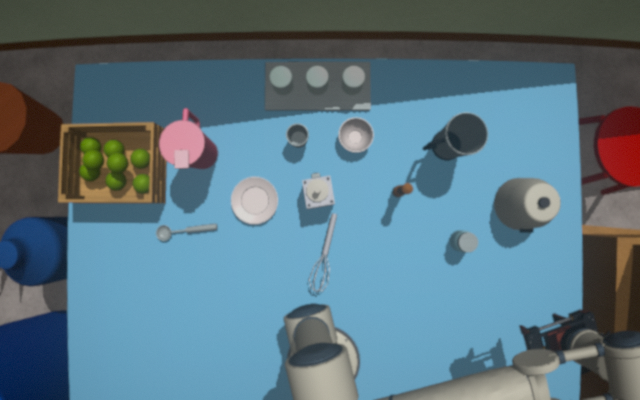

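The scene view shows the lid's knob at about (318,187) on the holder, the saucer at (343,172) and the tamper with its top at (261,241) and foot at (267,276). In the top view the holder is at (318,192), the saucer at (255,200) and the tamper at (403,189). The whisk lies just below the holder, towards the robot.

Create h.py:
```python
import numpy as np, cv2
from station import env
def rays(n,uv):
    c=env.camera_info(n); f=200/np.tan(np.radians(c["vertical_fov"])/2)
    K=np.array([[f,0,c["cx"]],[0,f,c["cy"]],[0,0,1]])
    return c, cv2.undistortPoints(np.asarray(uv,float).reshape(-1,1,2),K,np.array([c["k1"],0,0,0,0])).reshape(-1,2)
def quatR(q):
    from scipy.spatial.transform import Rotation as R
    return R.from_quat([q[1],q[2],q[3],q[0]]).as_matrix()
def pose(n,c,st):
    if n!="wrist": return c["R"].T, -c["R"].T@c["t"]
    T=c["tool_from_camera"]; A=quatR(st["eef_rot"]); return A@T[:3,:3], A@T[:3,3]+st["tcp_pos"]
def cloud(n,d,st=None):
    v,u=np.mgrid[0:400,0:640]; uv=np.stack([u,v],-1).reshape(-1,2)
    c,s=rays(n,uv); R,o=pose(n,c,st)
    P=(np.c_[s,np.ones(len(s))]*d.reshape(-1,1))@R.T+o; P[d.ravel()==0]=np.nan
    return P.reshape(400,640,3)
def plane(n,uv,z,st=None):
    c,s=rays(n,uv); R,o=pose(n,c,st); D=np.c_[s,np.ones(len(s))]@R.T
    return o+D*((z-o[2])/D[:,2])[:,None]
```

Run:
```python
from h import *
for n in ["top","scene"]:
    z=np.load(n+"0.npz"); p=z["p"].astype(int); P=cloud(n,z["d"])
    hsv=cv2.cvtColor(z["p"],cv2.COLOR_BGR2HSV)
    if n=="top": B=dict(holder=(298,165,342,215),saucer=(225,170,285,230),tamper=(380,175,418,205))
    else: B=dict(holder=(292,172,338,230),saucer=(318,154,368,190),tamper=(250,232,278,284))
    for k,(a,b,c,d) in B.items():
        Q=P[b:d,a:c].reshape(-1,3); H=hsv[b:d,a:c].reshape(-1,3)
        for lo,hi in dict(holder=[(.092,.118),(.118,.15)],saucer=[(.008,.03)],tamper=[(.03,.14),(.15,.18)])[k]:
            m=(Q[:,2]>lo)&(Q[:,2]<hi); q=Q[m]
            print(n,k,lo,hi,m.sum(),'mean',q.mean(0).round(4),'min',q.min(0).round(4),'max',q.max(0).round(4), 'mid',((np.percentile(q,2,axis=0)+np.percentile(q,98,axis=0))/2).round(4))
    if n=="top":
        m=(hsv[...,1]<110).astype(np.uint8); m[:, :225]=0;m[:,285:]=0;m[:170]=0;m[230:]=0
        cs=max(cv2.findContours(m,0,2)[0],key=cv2.contourArea); e=cv2.fitEllipse(cs); print("saucer ell",e,plane(n,[e[0]],.018))
        print("table z",P[250,400],P[300,200])
```

```text
top holder 0.092 0.118 812 mean [0.532  0.0158 0.1025] min [ 0.483  -0.0313  0.0921] max [0.5866 0.0629 0.112 ] mid [0.5345 0.0157 0.102 ]
top holder 0.118 0.15 42 mean [0.5347 0.0181 0.1345] min [0.5251 0.0095 0.1203] max [0.5452 0.0266 0.1392] mid [0.5342 0.0181 0.1307]
top saucer 0.008 0.03 1110 mean [0.5088 0.2202 0.0135] min [0.4365 0.1448 0.008 ] max [0.5817 0.2927 0.0239] mid [0.5089 0.2186 0.0146]
top tamper 0.03 0.14 95 mean [ 0.5343 -0.2253  0.0734] min [ 0.5204 -0.2497  0.0308] max [ 0.5541 -0.2162  0.1327] mid [ 0.5372 -0.2294  0.0817]
top tamper 0.15 0.18 102 mean [ 0.5367 -0.2324  0.1635] min [ 0.5215 -0.2474  0.1518] max [ 0.5523 -0.2185  0.1725] mid [ 0.5369 -0.2329  0.1634]
saucer ell ((254.03121948242188, 199.92799377441406), (49.90372085571289, 51.01873016357422), 10.711453437805176) [[0.50901043 0.2178925  0.018     ]]
table z [ 0.35225133 -0.2425544   0.00308341] [ 0.18775221  0.39511733 -0.00569444]
scene holder 0.092 0.118 677 mean [0.5394 0.008  0.1025] min [ 0.4856 -0.0325  0.0921] max [0.5889 0.0633 0.1178] mid [0.5369 0.0143 0.1019]
scene holder 0.118 0.15 58 mean [0.5394 0.015  0.1312] min [0.5278 0.0074 0.1189] max [0.5479 0.0266 0.1382] mid [0.5374 0.0172 0.1288]
scene saucer 0.008 0.03 687 mean [0.507  0.2258 0.0139] min [0.4373 0.1437 0.008 ] max [0.5838 0.2941 0.0227] mid [0.5101 0.2185 0.0144]
scene tamper 0.03 0.14 330 mean [ 0.5461 -0.2404  0.0806] min [ 0.5239 -0.252   0.0301] max [ 0.5562 -0.2167  0.1398] mid [ 0.5425 -0.2368  0.0849]
scene tamper 0.15 0.18 150 mean [ 0.5421 -0.2369  0.1624] min [ 0.5237 -0.2498  0.1503] max [ 0.5553 -0.2188  0.1702] mid [ 0.5399 -0.2351  0.1592]
```

Units first: shifts go in units of 5 mm and turns go in units of 0.1 rad. So 0.26 m is 52, -0.23 m is -46, 0.295 rad is 2.95.

```bash
python3 drive.py '52 -46 0 2.95 1;52 -46 0 2.95 1;52 -46 0 2.95 1;52 -46 0 2.95 1;52 -46 0 2.95 1;52 -46 0 2.95 1;52 -46 0 2.95 1;52 -46 0 2.95 1;52 -46 0 2.95 1;52 -46 0 2.95 1' 15
python3 - <<'E'
from h import *
s=env.read_state();print(s["tcp_pos"],s["eef_rot"],s["joint_pos"])
A=quatR(s["eef_rot"]);print((A.T@(np.array([.5355,.0175,.26])-s["tcp_pos"])).round(4))
E
```

```text
time: 0.93
tcp_pos: [0.3577, -0.2758, 0.3026]
eef_rot: [-0.0, 1.0, 0.002, 0.0]
ft_force: [0.7, 0.2, -0.0]
gripper_width: 1.001
grasp_force: 0.0
[ 0.35767855 -0.27576455  0.30261758] [-3.30589637e-04  9.99997005e-01  2.40293820e-03  3.27253087e-04] [-7.32704448e-01 -3.09109422e-01  1.60238527e+00  9.66354900e-04
  1.84827463e+00  8.33550731e-01]
[ 0.1792 -0.2924  0.0429]
```

Scaled: -0.293 m is -58.6, 0.177 m is 35.4.

```bash
python3 drive.py '35.4 -58.6 8 0 1;35.4 -58.6 8 0 1;35.4 -58.6 8 0 1;35.4 -58.6 8 0 1;35.4 -58.6 8 0 1;35.4 -58.6 8 0 1;35.4 -58.6 8 0 1;35.4 -58.6 8 0 1;35.4 -58.6 8 0 1;35.4 -58.6 8 0 1'
python3 - <<'E'
from h import *
s=env.read_state(); p,d=env.camera("wrist"); cv2.imwrite("pics/w1.png",p); np.savez("w1.npz",p=p,d=d)
print(s["tcp_pos"],s["eef_rot"],s["joint_pos"][5])
P=cloud("wrist",d,s); 
for lo,hi in [(.095,.104),(.104,.112),(.12,.14)]:
    m=(P[...,2]>lo)&(P[...,2]<hi)&(abs(P[...,0]-.535)<.06)&(abs(P[...,1]-.017)<.06); q=P[m]; v,u=np.nonzero(m)
    print(lo,m.sum(),q.mean(0),q.min(0),q.max(0),u.min(),u.max(),v.min(),v.max())
E
```

```text
time: 1.77
tcp_pos: [0.534, 0.0159, 0.2608]
eef_rot: [-0.0, 1.0, 0.002, -0.002]
ft_force: [-0.6, -1.0, -0.7]
gripper_width: 0.999
grasp_force: 0.0
[0.53402492 0.0158574  0.26083807] [-1.02690389e-04  9.99997723e-01  1.51182557e-03 -1.50248231e-03] 1.5337434796460103
0.095 5585 [0.53584876 0.01446323 0.09986628] [ 0.48312189 -0.03208876  0.09500546] [0.58806604 0.06420585 0.10384483] 261 379 139 264
0.104 4445 [0.53894272 0.01858976 0.10652019] [ 0.50350857 -0.01411898  0.10404749] [0.56932348 0.05162563 0.11198101] 277 360 165 245
0.12 749 [0.53814619 0.01861213 0.13368535] [0.52667775 0.00874723 0.12000561] [0.54667831 0.02815938 0.1372049 ] 305 332 199 231
```

View pics/w1.png

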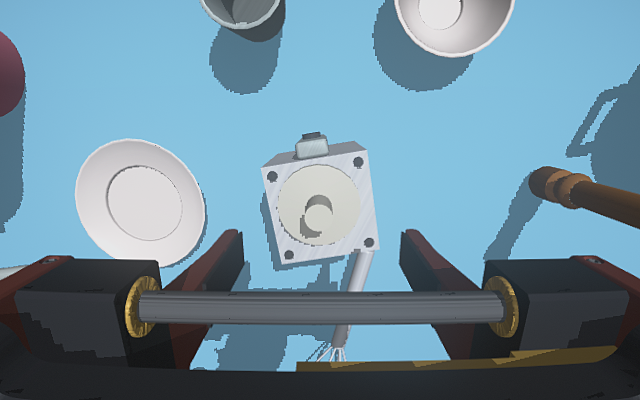

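The wrist view shows the lid's knob at (318,215), centred on the disc, and the holder turned slightly with its spring housing at (312,147). That is about (0.537, 0.0185), at the right heights, so I descend.

```bash
python3 drive.py '0.6 -0.5 6 0 1;0.6 -0.5 11 0 1;0.6 -0.5 14 0 1;0.6 -0.5 14 0 1;0.6 -0.5 14 0 1;0.6 -0.5 14 0 0.15;0.6 -0.5 14 0 0.15;0.6 -0.5 14 0 0.15;0.6 -0.5 14 0 0.15;0.6 -0.5 14 0 0.15' 15
```

```text
time: 2.65
tcp_pos: [0.5366, 0.0169, 0.1934]
eef_rot: [0.0, 1.0, -0.0, 0.001]
ft_force: [-0.6, 0.3, 0.5]
gripper_width: 0.658
grasp_force: 0.0
```

Scaled: 0.002 m is 0.4.

```bash
python3 drive.py '0 0 0.4 0 0.1;0 0 0.4 0 0.1;0 0 0.4 0 0.1;0 0 0.4 0 0.1;0 0 0.4 0 0.1;0 0 0.4 0 0.1;0 0 0.4 0 0.1;0 0 0.4 0 0.1;0 0 0.4 0 0.1;0 0 0.4 0 0.1' 15;  python3 drive.py '0 0 0 0 0.1;0 0 0 0 0.1;0 0 0 0 0.1;0 0 0 0 0.1;0 0 0 0 0.1;0 0 0 0 0.1'
```

```text
time: 3.48
tcp_pos: [0.5363, 0.017, 0.1906]
eef_rot: [-0.0, 1.0, -0.0, -0.0]
ft_force: [0.6, -0.3, 0.2]
gripper_width: 0.222
grasp_force: 15.0
time: 3.98
tcp_pos: [0.5363, 0.0169, 0.1906]
eef_rot: [0.0, 1.0, -0.0, -0.0]
ft_force: [-0.7, 0.2, -0.2]
gripper_width: 0.226
grasp_force: 15.0
```

Scaled: -0.201 m is -40.2, -0.06 m is -12.

```bash
python3 drive.py '0 0 -6 0 0.1;0 0 -12 0 0.1;-1.2 -8 -12 0 0.1;-2.2 -16 -12 0 0.1;-3.4 -24 -12 0 0.1;-4.4 -32 -12 0 0.1;-5.5 -38 -12 0 0.1;-5.5 -40.2 -12 0 0.1;-5.5 -40.2 -12 0 0.1;-5.5 -40.2 -12 0 0.1'
python3 - <<'E'
from h import *
s=env.read_state(); p,d=env.camera("wrist"); cv2.imwrite("pics/w2.png",p)
t,td=env.camera("top"); cv2.imwrite("pics/t2.png",t); np.savez("t2.npz",p=t,d=td)
P=cloud("wrist",d,s)
m=(P[...,2]>.014)&(P[...,2]<.03)&(abs(P[...,0]-.509)<.09)&(abs(P[...,1]-.218)<.09); q=P[m]
print(s["tcp_pos"],m.sum(),q.min(0),q.max(0))
# rim circle fit
A=np.c_[2*q[:,:2],np.ones(len(q))]; r=np.hypot(q[:,0]-.509,q[:,1]-.218); k=r>.065;x=np.linalg.lstsq(A[k],(q[k,:2]**2).sum(1),rcond=None)[0]; print(x[:2],np.sqrt(x[2]+x[0]**2+x[1]**2))
# holder from top: block top face, bore
P=cloud("top",td); m=(P[...,2]>.09)&(P[...,2]<.115)&(abs(P[...,0]-.535)<.06)&(abs(P[...,1]-.017)<.06)
c=max(cv2.findContours(m.astype(np.uint8),0,1)[0],key=cv2.contourArea)
b=cv2.minAreaRect(c); print(b,plane("top",[b[0]],.1),m.sum())
v=np.vstack([t[165:220,295:345]]); cv2.imwrite("pics/bore.png",cv2.resize(v,None,fx=6,fy=6))
E
```

```text
time: 4.82
tcp_pos: [0.509, 0.2177, 0.2504]
eef_rot: [0.0, 1.0, 0.0, -0.0]
ft_force: [-0.9, -0.5, 0.1]
gripper_width: 0.22
grasp_force: 15.0
[0.50900595 0.21765965 0.25044124] 3117 [0.46581719 0.14393682 0.01400021] [0.58413326 0.29314149 0.02001988]
[0.50991071 0.2184051 ] 0.06994028868345936
((317.6891784667969, 189.6351318359375), (33.04419708251953, 28.441024780273438), 80.53767395019531) [[0.53684984 0.01660273 0.1       ]] 730
```

View pics/w2.png

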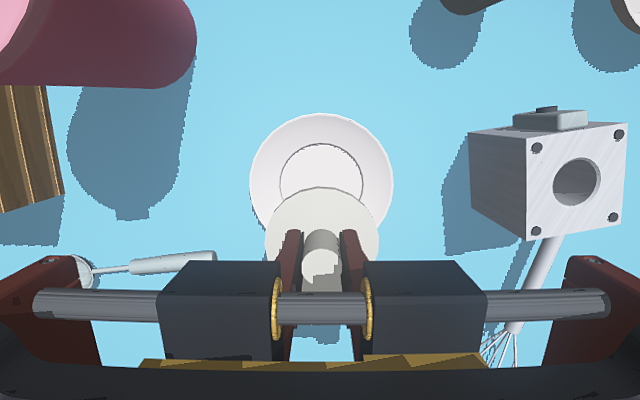

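The lid hangs level at (320,215), right over the saucer centred at (320,180). The bore is open, with its mouth at (577,184). Lowering now.

Scaled: 0.154 m is 30.8, 0.152 m is 30.4.

```bash
python3 drive.py '0 0 8 0 0.1;0 0 16 0 0.1;0 0 22 0 0.1;0 0 26 0 0.1;0 0 28 0 0.1;0 0 29 0 0.1;0 0 30 0 0.1;0 0 30.4 0 0.1;0 0 30.8 0 0.1;0 0 30.8 0 0.1'; python3 drive.py '0 0 0 0 0.1;0 0 0 0 0.1'
```

```text
time: 5.75
tcp_pos: [0.5094, 0.218, 0.0977]
eef_rot: [-0.0, 1.0, -0.0, 0.001]
ft_force: [0.3, -0.5, -0.3]
gripper_width: 0.227
grasp_force: 15.0
time: 5.92
tcp_pos: [0.5092, 0.2182, 0.0975]
eef_rot: [-0.0, 1.0, -0.0, 0.001]
ft_force: [-0.1, 0.2, -1.1]
gripper_width: 0.222
grasp_force: 15.0
```

```bash
python3 drive.py '0 0 0.2 0 0.1;0 0 0.4 0 0.1;0 0 0.4 0 0.1;0 0 0.4 0 0.1'
```

```text
time: 6.25
tcp_pos: [0.5091, 0.2181, 0.0956]
eef_rot: [-0.0, 1.0, -0.0, 0.001]
ft_force: [-2.1, 0.1, 4.3]
gripper_width: 0.222
grasp_force: 15.0
```

Contact: 4 N upward. I open only partway, then rise.

Scaled: -0.15 m is -30, -0.11 m is -22.

```bash
python3 drive.py '0 0 0 0 0.5;0 0 0 0 0.5;0 0 0 0 0.5;0 0 0 0 0.5;0 0 0 0 0.5;0 0 -6 0 0.5;0 0 -14 0 0.5;0 0 -22 0 1;0 0 -30 0 1;0 0 -30 0 1'
python3 - <<'E'
from h import *
s=env.read_state(); p,d=env.camera("wrist"); cv2.imwrite("pics/w3.png",p)
P=cloud("wrist",d,s); Q=P[(abs(P[...,0]-.509)<.05)&(abs(P[...,1]-.218)<.05)]
for lo,hi in [(.008,.02),(.03,.05)]:
    q=Q[(Q[:,2]>lo)&(Q[:,2]<hi)]; print(len(q),q.min(0),q.max(0),q.mean(0))
print(s["tcp_pos"])
# bore: dark pixels near the holder, seen in wrist view
m=(P[...,2]>.09)&(P[...,2]<.11)&(P[...,1]<.1)
c=max(cv2.findContours(m.astype(np.uint8),0,1)[0],key=cv2.contourArea)
full=np.zeros(m.shape,np.uint8); cv2.drawContours(full,[cv2.convexHull(c)],-1,1,-1)
hole=cv2.erode(full,np.ones((9,9)))*(~m); hs=max(cv2.findContours(hole.astype(np.uint8),0,1)[0],key=cv2.contourArea)
W=plane("wrist",hs.reshape(-1,2),.1,s)[:,:2]; e=cv2.minEnclosingCircle(W.astype(np.float32)); print("bore",e)
K=plane("wrist",cv2.boxPoints(cv2.minAreaRect(c)),.1,s); print(K.round(4),K.mean(0))
E
```

```text
time: 7.08
tcp_pos: [0.5109, 0.2187, 0.2548]
eef_rot: [-0.002, 1.0, -0.0, 0.007]
ft_force: [0.4, 1.2, 0.9]
gripper_width: 0.691
grasp_force: 0.0
5789 [0.45900554 0.16800983 0.00800184] [0.55899278 0.26799774 0.01965433] [0.50967592 0.21788443 0.01104621]
351 [0.49995058 0.2088913  0.03028958] [0.51946523 0.22865681 0.04194068] [0.51027214 0.21871267 0.03954451]
[0.51085347 0.21866895 0.25483187]
bore ((0.5333161354064941, 0.022085878998041153), 0.01828821375966072)
[[ 0.5867  0.0742  0.1   ]
 [ 0.5905 -0.0157  0.1   ]
 [ 0.4837 -0.0432  0.1   ]
 [ 0.4837  0.0572  0.1   ]] [0.53613012 0.01813596 0.1       ]
```

View pics/w3.png

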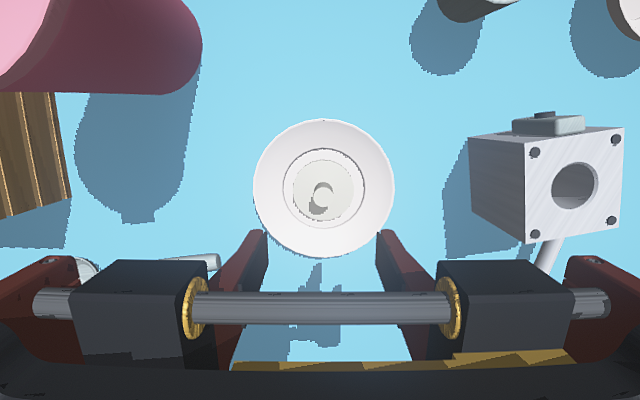

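The lid lies flat in the saucer's well (knob at (323,194), 40 mm high as it should be). Next I hover over the bore to measure it squarely.

Scaled: 0.2 m is 40, 0.02 m is 4.

```bash
python3 drive.py '0.8 8 0 0 1;1.6 16 0 0 1;2.4 24 0 0 1;3.2 32 0 0 1;4 38 0 0 1;4 40 0 0 1;4 40 0 0 1;4 40 0 0 1;4 40 0 0 1;4 40 0 0 1'
python3 - <<'E'
from h import *
from scipy.optimize import least_squares
for i in range(2):
    s=env.read_state(); p,d=env.camera("wrist")
    P=cloud("wrist",d,s); print(s["tcp_pos"],s["eef_rot"])
    near=(np.hypot(P[...,0]-.535,P[...,1]-.018)<.07)
    m=(P[...,2]>.092)&(P[...,2]<.108)&near
    c=max(cv2.findContours(m.astype(np.uint8),0,1)[0],key=cv2.contourArea)
    full=np.zeros(m.shape,np.uint8); cv2.drawContours(full,[cv2.convexHull(c)],-1,1,-1)
    hole=(cv2.erode(full,np.ones((7,7)))*(~m)).astype(np.uint8)
    hs=max(cv2.findContours(hole,0,1)[0],key=cv2.contourArea)
    W=plane("wrist",hs.reshape(-1,2),.1,s)[:,:2]
    f=lambda q:np.hypot(W[:,0]-q[0],W[:,1]-q[1])-q[2]
    r=least_squares(f,[.535,.018,.019],loss="soft_l1",f_scale=.0005); print("bore",r.x.round(4),"rms",f(r.x).std(),len(W))
    b=cv2.minAreaRect(c); K=plane("wrist",cv2.boxPoints(b),.1,s); print(K.round(4).tolist(),K.mean(0).round(4))
    print("face z",np.nanmean(P[...,2][m]), "table",np.nanmedian(P[5:60,250:400,2]))
    q=P[hole>0]; print("inside z",np.percentile(q[:,2],[2,10,25,50]).round(4))
    cv2.drawContours(p,[hs],-1,(0,0,255),1); cv2.imwrite(f"pics/w4_{i}.png",p)
cv2.imwrite("pics/w4c.png",cv2.resize(p[100:300,220:420],None,fx=3,fy=3))
E
```

```text
time: 7.97
tcp_pos: [0.5288, 0.0195, 0.2444]
eef_rot: [-0.0, 1.0, 0.001, -0.0]
ft_force: [0.2, 0.8, 1.2]
gripper_width: 0.999
grasp_force: 0.0
[0.52875818 0.0195345  0.2443632 ] [-2.56152503e-04  9.99999498e-01  9.51335420e-04 -1.80557871e-04]
bore [0.5337 0.0163 0.0176] rms 0.0003419406661445283 135
[[0.5816, 0.0663, 0.1], [0.5942, -0.0154, 0.1], [0.4979, -0.035, 0.1], [0.4823, 0.0557, 0.1]] [0.539  0.0179 0.1   ]
face z 0.09971112550594699 table 0.00010152498743831728
inside z [nan nan nan nan]
[0.52876717 0.01949207 0.24447132] [-1.89473688e-04  9.99999451e-01  1.02336344e-03 -1.18400717e-04]
bore [0.5336 0.0163 0.0176] rms 0.0003307581692402333 132
[[0.5815, 0.0662, 0.1], [0.5941, -0.0154, 0.1], [0.4978, -0.035, 0.1], [0.4823, 0.0556, 0.1]] [0.5389 0.0179 0.1   ]
face z 0.09969468958746638 table 8.305243014228303e-05
inside z [nan nan nan nan]
```

View pics/w4c.png

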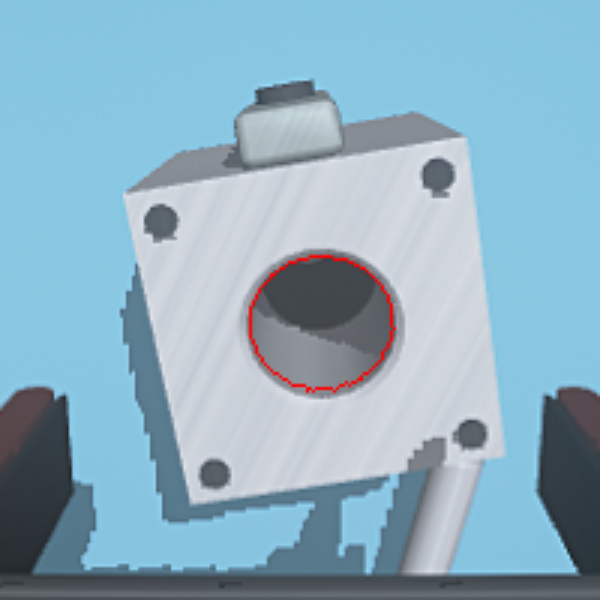

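The crop shows the fitted circle slightly inside the true mouth, whose edge spans about (243..404, 248..397). I'll refit on image brightness, cross-checking against the four screws.

Run:
```python
from h import *
s=env.read_state(); p,d=env.camera("wrist"); cv2.imwrite("pics/w5.png",p); np.savez("w5.npz",p=p,d=d)
g=cv2.cvtColor(p,cv2.COLOR_BGR2GRAY).astype(np.float32)
G=cv2.GaussianBlur(g,(0,0),0.8)
c0=np.array([327.5,207.]); E=[]
for a in np.arange(0,2*np.pi,.1):
    r=np.arange(22,31,.1); x=(c0[0]+r*np.cos(a)).astype(np.float32); y=(c0[1]+r*np.sin(a)).astype(np.float32)
    v=cv2.remap(G,x[None],y[None],1)[0]; k=np.where(v<v[-20:].mean()-25)[0]
    E.append([x[k[-1]],y[k[-1]]] if len(k) else [np.nan]*2)
E=np.array(E,np.float32); E=E[~np.isnan(E[:,0])]
e=cv2.fitEllipse(E); print("ell",e); W=plane("wrist",E,.1,s)[:,:2]
print("circle",cv2.minEnclosingCircle(W.astype(np.float32)),plane("wrist",[e[0]],.1,s))
A=np.c_[2*W,np.ones(len(W))];q=np.linalg.lstsq(A,(W**2).sum(1),rcond=None)[0];print("lsq",q[:2],np.sqrt(q[2]+q[0]**2+q[1]**2))
m=(G[150:265,255:385]<100).astype(np.uint8); n,l,st,cc=cv2.connectedComponentsWithStats(m)
S=[cc[i]+[255,150] for i in range(1,n) if 50<st[i,4]<220]; print(np.round(S,1),[st[i,4] for i in range(1,n)])
X=plane("wrist",S,.1,s); print(X.round(4),X.mean(0))
```

```text
ell ((326.97869873046875, 207.21401977539062), (50.06942367553711, 54.17564010620117), 95.49105834960938)
circle ((0.533162534236908, 0.015956154093146324), 0.020740309730172157) [[0.53396138 0.01586258 0.1       ]]
lsq [0.53352848 0.01584274] 0.020019888379694664
[[272.8 173.4]
 [290.7 257.5]] [np.int32(1), np.int32(47), np.int32(51), np.int32(979), np.int32(48), np.int32(51)]
[[0.5596 0.0558 0.1   ]
 [0.4925 0.0442 0.1   ]] [0.52608225 0.04998502 0.1       ]
```

Scaled: 0.08 m is 16, -0.02 m is -4.

```bash
python3 drive.py '1.8 8 -4 0 1;1.8 16 -7 0 1;1.8 24 -7 0 1;1.8 32 -7 0 1;1.8 40 -7 0 1;1.8 48 -7 0 1;1.8 50.6 -7 0 1;1.8 50.6 -7 0 1;1.8 50.6 -7 0 1;1.8 50.6 -7 0 1'
python3 - <<'E'
from h import *
z=np.load("w5.npz"); s0=dict(tcp_pos=np.array([.52877,.0195,.2444]),eef_rot=[0,1,.001,0])
X=plane("wrist",[[273.2,173.2],[365.5,157.8],[376.2,244.2],[291.2,257.5]],.1,s0); print(X.round(4),X.mean(0))
s=env.read_state(); p,d=env.camera("wrist"); cv2.imwrite("pics/w6.png",p)
P=cloud("wrist",d,s); n=np.hypot(P[...,0]-.538,P[...,1]+.234)<.05
print(s["tcp_pos"])
for lo,hi in [(.03,.1),(.1,.14),(.15,.175),(.163,.175)]:
    m=n&(P[...,2]>lo)&(P[...,2]<hi); q=P[m]; print(lo,m.sum(),q.mean(0).round(4),q.min(0).round(4),q.max(0).round(4))
E
```

```text
time: 8.95
tcp_pos: [0.5381, -0.2335, 0.2797]
eef_rot: [-0.0, 1.0, 0.001, 0.0]
ft_force: [-0.3, -0.9, 0.6]
gripper_width: 1.0
grasp_force: 0.0
[[ 0.5598  0.0556  0.1   ]
 [ 0.5713 -0.0116  0.1   ]
 [ 0.5041 -0.0226  0.1   ]
 [ 0.4926  0.0439  0.1   ]] [0.53194447 0.01631743 0.1       ]
[ 0.53814472 -0.2335488   0.27968223]
0.03 646 [ 0.5482 -0.233   0.0634] [ 0.53   -0.2506  0.03  ] [ 0.5559 -0.2153  0.0998]
0.1 293 [ 0.549  -0.233   0.1192] [ 0.5409 -0.2455  0.1003] [ 0.5513 -0.2206  0.1382]
0.15 1759 [ 0.5407 -0.2329  0.1637] [ 0.5226 -0.2486  0.1501] [ 0.5544 -0.2175  0.1678]
0.163 1193 [ 0.5392 -0.2329  0.1654] [ 0.5246 -0.2479  0.163 ] [ 0.553  -0.2191  0.1678]
```

View pics/w6.png

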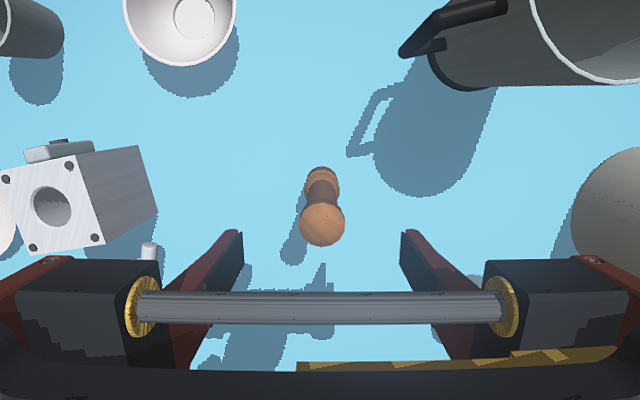

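The tamper's knob top is at (322,225), upright, at about (0.5385, -0.233), with the jar well clear at (450,50). I descend and grasp.

```bash
python3 drive.py '0 0 8 0 1;0 0 15 0 1;0 0 18.6 0 1;0 0 18.6 0 1;0 0 18.6 0 0.2;0 0 18.6 0 0.2;0 0 18.6 0 0.2;0 0 18.6 0 0.2;0 0 18.6 0 0.2;0 0 18.6 0 0.2' 40;  python3 drive.py '0 0 0 0 0.2;0 0 0 0 0.2;0 0 0 0 0.2;0 0 0 0 0.2;0 0 0 0 0.2;0 0 0 0 0.2;0 0 0 0 0.2;0 0 0 0 0.2;0 0 0 0 0.2'
```

```text
time: 9.83
tcp_pos: [0.5381, -0.2352, 0.1877]
eef_rot: [0.0, 1.0, -0.0, 0.001]
ft_force: [-0.3, -1.0, -0.4]
gripper_width: 0.586
grasp_force: 0.0
time: 10.58
tcp_pos: [0.5378, -0.2351, 0.1866]
eef_rot: [-0.0, 1.0, -0.0, 0.0]
ft_force: [-0.2, 0.4, 0.4]
gripper_width: 0.35
grasp_force: 40.0
```

```bash
python3 drive.py '0 0 0 0 0.2;0 0 0 0 0.2;0 0 0 0 0.2'
python3 drive.py '0 0 -6 0 0.2;0 0 -12 0 0.2;0 0 -18 0 0.2;0 0 -24 0 0.2;0 0 -28 0 0.2;0 0 -28 0 0.2;0 0 -28 0 0.2;0 0 -28 0 0.2'
python3 - <<'E'
from h import *
s=env.read_state(); p,d=env.camera("wrist"); cv2.imwrite("pics/w7.png",p); np.savez("w7.npz",p=p,d=d)
q,e=env.camera("scene"); cv2.imwrite("pics/s7.png",q); np.savez("s7.npz",p=q,d=e)
print(s["tcp_pos"],s["gripper_width"],s["ft_force"])
P=cloud("wrist",d,s); A=quatR(s["eef_rot"]); T=(P-s["tcp_pos"])@A
n=np.hypot(T[...,0],T[...,1])<.04
for z in np.arange(.01,.2,.01):
    m=n&(abs(T[...,2]-z)<.004); 
    if m.sum()>20: t=T[m]; print(round(z,3),m.sum(),np.percentile(t[:,:2],[2,98],axis=0).round(4).tolist())
E
python3 - <<'E'
import cv2
a=cv2.imread("pics/w7.png")[150:400,200:440];b=cv2.imread("pics/s7.png")[140:300,190:310]
cv2.imwrite("pics/m7.png",cv2.hconcat([cv2.resize(a,(384,400)),cv2.resize(b,(300,400))]))
E
```

```text
time: 10.83
tcp_pos: [0.5378, -0.2351, 0.1866]
eef_rot: [-0.0, 1.0, -0.0, 0.0]
ft_force: [-0.1, 0.2, 1.2]
gripper_width: 0.348
grasp_force: 40.0
time: 11.5
tcp_pos: [0.5376, -0.235, 0.3242]
eef_rot: [-0.001, 1.0, -0.0, -0.001]
ft_force: [-0.7, -0.2, -2.1]
gripper_width: 0.355
grasp_force: 40.0
[ 0.53761516 -0.23498828  0.32419481] 0.3545764126368082 [-0.68182166 -0.17021663 -2.08978234]
0.01 255 [[-0.0106, -0.018], [0.0033, 0.0164]]
0.02 1844 [[-0.0113, -0.0217], [0.014, 0.0199]]
0.03 1140 [[0.0051, -0.0242], [0.0165, 0.0224]]
0.04 529 [[0.0049, -0.0258], [0.0154, 0.0245]]
0.05 704 [[0.0023, -0.0245], [0.0135, 0.0231]]
0.06 626 [[-0.0008, -0.0241], [0.0135, 0.0228]]
0.07 522 [[-0.0044, -0.0241], [0.0135, 0.0228]]
0.08 326 [[-0.0078, -0.0229], [0.0134, 0.0218]]
0.09 173 [[0.0039, -0.0131], [0.0135, 0.0108]]
0.1 150 [[0.0045, -0.013], [0.0135, 0.0108]]
0.11 127 [[0.0044, -0.0132], [0.0136, 0.0106]]
0.12 222 [[0.0, -0.0155], [0.0146, 0.0119]]
0.13 370 [[-0.0057, -0.0186], [0.0181, 0.0154]]
0.15 244 [[0.0058, -0.0173], [0.0181, 0.0138]]
0.16 83 [[0.0085, -0.0173], [0.0182, 0.013]]
0.17 71 [[0.0073, -0.0172], [0.0183, 0.0143]]
```

View pics/m7.png

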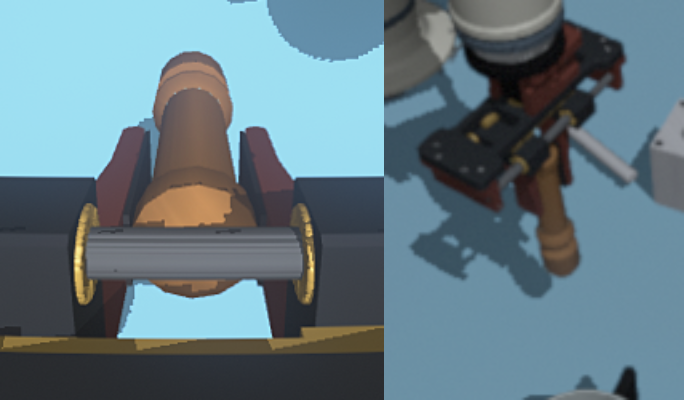

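The tamper hangs straight between the pads: in the left half the knob is at (190,225) and the foot at (195,85), both on the finger centreline. Now I carry it over the bore.

Scaled: -0.2495 m is -49.9, -0.235 m is -47.

```bash
python3 drive.py '0 -8 0 0 0.2;-0.2 -16 0 0 0.2;-0.4 -24 0 0 0.2;-0.6 -32 0 0 0.2;-0.8 -40 0 0 0.2;-0.92 -47 0 0 0.2;-0.92 -49.9 0 0 0.2;-0.92 -49.9 0 0 0.2;-0.92 -49.9 0 0 0.2;-0.92 -49.9 0 0 0.2'; python3 drive.py '0 0 3 0 0.2;0 0 6 0 0.2;0 0 6 0 0.2;0 0 6 0 0.2;0 0 6 0 0.2'
python3 - <<'E'
from h import *
s=env.read_state(); p,d=env.camera("wrist"); q,e=env.camera("scene")
print(s["tcp_pos"],s["ft_force"],s["moment"])
a=p[100:300,220:420]; b=q[130:240,270:360]
cv2.imwrite("pics/m8.png",cv2.hconcat([cv2.resize(a,(440,440)),cv2.resize(b,(360,440))]))
E
```

```text
time: 12.43
tcp_pos: [0.5332, 0.0137, 0.3255]
eef_rot: [0.0, 1.0, -0.0, -0.001]
ft_force: [0.5, -0.5, -2.2]
gripper_width: 0.351
grasp_force: 40.0
time: 12.85
tcp_pos: [0.5333, 0.0135, 0.2971]
eef_rot: [0.0, 1.0, -0.001, 0.0]
ft_force: [0.0, -0.4, -1.1]
gripper_width: 0.352
grasp_force: 40.0
[0.53333983 0.01349672 0.29711715] [ 0.04599269 -0.43870718 -1.1230919 ] [-0.02273524 -0.02198268  0.02677646]
```

View pics/m8.png

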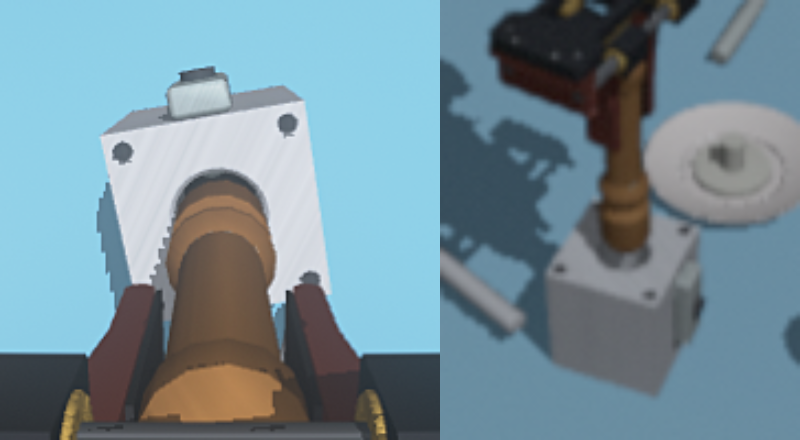

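Left panel: the foot is centred on the bore mouth (both near column 221). Lowering in small steps with force checks.

Scaled: -0.0004 m is -0.08, 0.014 m is 2.8.

```bash
python3 drive.py '0 -0.08 1 0 0.2;0 -0.08 2 0 0.2;0 -0.08 2.6 0 0.2;0 -0.08 2.8 0 0.2;0 -0.08 2.8 0 0.2';python3 drive.py '0 0 0.2 0 0.2;0 0 0.4 0 0.2;0 0 0.6 0 0.2;0 0 0.6 0 0.2'; python3 drive.py '0 0 0.2 0 0.2;0 0 0.4 0 0.2;0 0 0.4 0 0.2'
```

```text
time: 13.37
tcp_pos: [0.5331, 0.0149, 0.2819]
eef_rot: [0.0, 1.0, -0.0, -0.001]
ft_force: [-0.5, 0.2, -1.7]
gripper_width: 0.352
grasp_force: 40.0
time: 13.7
tcp_pos: [0.5332, 0.0149, 0.2795]
eef_rot: [-0.0, 1.0, -0.0, -0.0]
ft_force: [-0.6, -0.1, -1.3]
gripper_width: 0.354
grasp_force: 40.0
time: 13.95
tcp_pos: [0.5332, 0.0148, 0.2774]
eef_rot: [0.0, 1.0, -0.0, -0.0]
ft_force: [-0.4, 0.3, -2.0]
gripper_width: 0.351
grasp_force: 40.0
```

Scaled: 0.003 m is 0.6, 0.002 m is 0.4.

```bash
python3 drive.py '0 0 0.2 0 0.2;0 0 0.4 0 0.2;0 0 0.6 0 0.2;0 0 0.6 0 0.2'; python3 drive.py '0 0 0.2 0 0.2;0 0 0.4 0 0.2;0 0 0.6 0 0.2;0 0 0.6 0 0.2'
```

```text
time: 14.28
tcp_pos: [0.5332, 0.0149, 0.2743]
eef_rot: [-0.0, 1.0, -0.0, -0.0]
ft_force: [0.6, -0.7, -0.6]
gripper_width: 0.349
grasp_force: 40.0
time: 14.62
tcp_pos: [0.5332, 0.0149, 0.2713]
eef_rot: [-0.0, 1.0, -0.0, -0.0]
ft_force: [0.4, -0.8, -2.0]
gripper_width: 0.353
grasp_force: 40.0
```

```bash
for i in 1 2 3; do python3 drive.py '0 0 0.3 0 0.2;0 0 0.6 0 0.2;0 0 0.9 0 0.2;0 0 0.9 0 0.2' | grep -E "tcp|ft"; done
```

```text
tcp_pos: [0.5331, 0.0148, 0.2667]
ft_force: [-0.3, -0.3, -1.5]
tcp_pos: [0.5338, 0.0147, 0.2646]
ft_force: [-0.5, -0.2, 5.2]
tcp_pos: [0.5339, 0.0146, 0.2606]
ft_force: [0.5, -1.3, 5.2]
```

```bash
for i in 1 2 3 4; do python3 drive.py '0 0 0.3 0 0.2;0 0 0.6 0 0.2;0 0 0.9 0 0.2;0 0 0.9 0 0.2' | grep -E "tcp|ft"; done
```

```text
tcp_pos: [0.5339, 0.0146, 0.2559]
ft_force: [-0.3, -1.4, 4.8]
tcp_pos: [0.5338, 0.0146, 0.2511]
ft_force: [-0.0, -1.1, 4.7]
tcp_pos: [0.5338, 0.0146, 0.2469]
ft_force: [-1.2, -1.0, 5.9]
tcp_pos: [0.5338, 0.0146, 0.2424]
ft_force: [-0.9, -1.4, 6.8]
```

```bash
for i in 1 2 3; do python3 drive.py '0 0 0.3 0 0.2;0 0 0.6 0 0.2;0 0 0.6 0 0.2' | grep -E "tcp|ft"; done
```

```text
tcp_pos: [0.5338, 0.0146, 0.2394]
ft_force: [-1.6, -0.5, 7.1]
tcp_pos: [0.5337, 0.0146, 0.2364]
ft_force: [-1.0, -0.4, 7.0]
tcp_pos: [0.5337, 0.0146, 0.2331]
ft_force: [-1.9, -1.6, 4.8]
```

```bash
for i in 1 2 3; do python3 drive.py '0 0 0.16 0 0.2;0 0 0.3 0 0.2;0 0 0.3 0 0.2' | grep -E "tcp|ft"; done
```

```text
tcp_pos: [0.5335, 0.0146, 0.2308]
ft_force: [-0.6, -1.6, 3.0]
tcp_pos: [0.5331, 0.0147, 0.2275]
ft_force: [-0.6, -1.5, 0.2]
tcp_pos: [0.533, 0.0148, 0.2254]
ft_force: [1.0, -0.8, -3.4]
```

The click is felt: force dropped from +7 to -3 N. Now half-millimetre steps to the seat.

```bash
for i in 1 2 3; do python3 drive.py '0 0 0.1 0 0.2;0 0 0.2 0 0.2;0 0 0.2 0 0.2' | grep -E "tcp|ft"; done
```

```text
tcp_pos: [0.5331, 0.015, 0.225]
ft_force: [-0.7, -0.0, -3.4]
tcp_pos: [0.5332, 0.015, 0.2245]
ft_force: [-0.3, -0.2, -2.3]
tcp_pos: [0.5333, 0.015, 0.2236]
ft_force: [0.4, -0.4, -1.6]
```

Scaled: 0.0005 m is 0.1.

```bash
python3 drive.py '0 0 0.1 0 0.2;0 0 0.1 0 0.2' | grep -E "tcp|ft"; python3 -c "
from station import env;print(env.read_state()['ft_force'])"
```

```text
tcp_pos: [0.5333, 0.0149, 0.2235]
ft_force: [-0.9, 0.1, -0.4]
[-0.88143867  0.09220618 -0.4191257 ]
```

Units first: shifts go in units of 5 mm and turns go in units of 0.1 rad. So 0.001 m is 0.2, 0.0005 m is 0.1.

```bash
for i in 1 2 3; do python3 drive.py '0 0 0.1 0 0.2;0 0 0.2 0 0.2;0 0 0.2 0 0.2' | grep -E "tcp|ft"; done
```

```text
tcp_pos: [0.5335, 0.0149, 0.2232]
ft_force: [-1.2, 0.5, 3.6]
tcp_pos: [0.5336, 0.0148, 0.2229]
ft_force: [-1.5, 0.4, 6.5]
tcp_pos: [0.5338, 0.0149, 0.2228]
ft_force: [-2.6, 1.3, 9.6]
```

The foot is firmly on the seat pad (stiffness about 12 N/mm, foot near 36 mm). I relax, release and rise.

Scaled: -0.002 m is -0.4.

```bash
python3 drive.py '0 0 -0.4 0 0.2;0 0 -0.4 0 0.2;0 0 -0.4 0 1;0 0 -0.4 0 1;0 0 -0.4 0 1;0 0 -0.4 0 1;0 0 -0.4 0 1;0 0 -0.4 0 1;0 0 -0.4 0 1;0 0 -0.4 0 1'; python3 drive.py '0 0 -4 0 1;0 0 -12 0 1;0 0 -20 0 1;0 0 -20 0 1;0 0 -20 0 1;0 0 -20 0 1;0 0 -20 0 1'
python3 - <<'E'
from h import *
s=env.read_state(); p,d=env.camera("wrist"); q,e=env.camera("scene")
P=cloud("wrist",d,s); n=np.hypot(P[...,0]-.533,P[...,1]-.015)<.03
m=n&(P[...,2]>.17); t=P[m]; print(m.sum(),t.min(0),t.max(0),np.percentile(t[:,2],[50,90]))
cv2.imwrite("pics/m9.png",cv2.hconcat([cv2.resize(p[60:340,180:460],(440,440)),cv2.resize(q[120:230,270:360],(360,440))]))
E
```

```text
time: 20.95
tcp_pos: [0.5333, 0.0149, 0.2221]
eef_rot: [0.0, 1.0, -0.0, -0.0]
ft_force: [-0.5, -0.6, -0.3]
gripper_width: 0.92
grasp_force: 0.0
time: 21.53
tcp_pos: [0.533, 0.0149, 0.3203]
eef_rot: [-0.0, 1.0, -0.0, -0.001]
ft_force: [0.4, -0.0, -0.4]
gripper_width: 1.001
grasp_force: 0.0
12753 [ 0.5160261  -0.00848545  0.17001447] [0.56261281 0.03557849 0.36103045] [0.3482783  0.35874073]
```

View pics/m9.png

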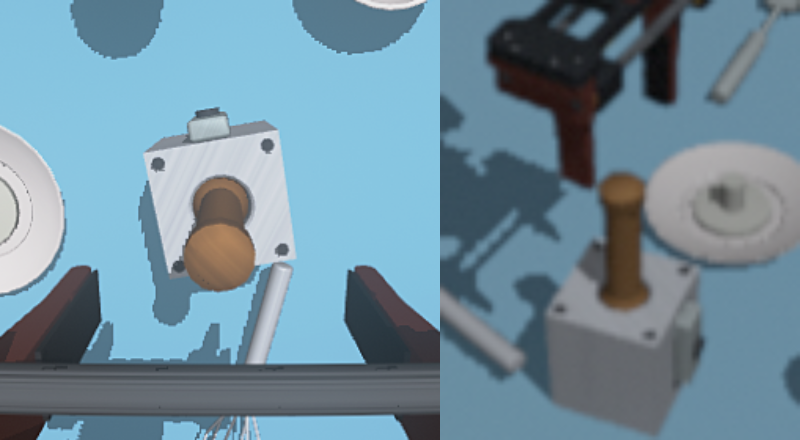

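The tamper stands upright in the bore with its knob at (220,257) in the left panel. The lid is in the saucer, and the gripper is clear. I'll check the top height (seat + 166 mm), then hand in.

Run:
```python
from h import *
s=env.read_state(); p,d=env.camera("wrist"); P=cloud("wrist",d,s)
m=(np.hypot(P[...,0]-.533,P[...,1]-.015)<.03)&(P[...,2]>.18)&(P[...,2]<.23); t=P[m]; print(np.percentile(t[:,2],[50,75,95]),t.min(0),t.max(0))
if np.percentile(t[:,2],75)<.2075: print(env.job_done())
```

```text
[0.20129399 0.20257732 0.20345685] [0.51577436 0.00118329 0.18554506] [0.54810156 0.03250985 0.20467604]
the job is handed in; nothing more can be done
None
```

The job is handed in at about 22 s of the 67 s allowed: the lid is flat in the saucer, knob up, and the tamper clicked past the ball onto its seat (foot about 36 mm up) and was released, though no verdict was printed.

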